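Index the microscope's rotary stage by hand

ROBOT

A 7-joint arm with a two-finger parallel gripper is mounted at the origin on the work surface. World frame = base frame: x ahead of the robot, y to its left, z up, the work surface at z = 0. Lengths are in m, angles in degrees, forces in N, time in s.
With the tool pointing down it reaches from about 0.425 to 0.875 m from the base axis. Payload 4.7 kg.
Tool frame: the origin (TCP) lies at the very end of the fingers, on their centre line; the grasp point (between the pads) lies 19 mm behind it; z points along the fingers, y is the line along which they close (so a half turn about z gives the same grasp; the last joint's range is limited). The gripper opens to 87 mm and grips with 3 to 60 N. Pads are 19 mm wide; open, the fingers measure 117 mm over their backs; the gripper's body (75 mm by 190 mm) begins 51 mm behind the grasp point.
Start: joints at [70.422, 18.392, -4.016, 83.108, 1.295, 78.541, -3.26], TCP at [0.226, -0.609, 0.223] pointing down, gripper open.
Joint ranges: [-163.93, 163.93], [-17.29, 119.83], [-79.2, 71.16], [3.27, 140.29], [-89.18, 269.18], [5.43, 117.66], [-154.24, 154.24]. Speed limits (degrees/s): [147.25, 147.25, 180, 180, 180, 180, 180].

INTERFACE

Orientations are given as [roll, pitch, yaw] about the fixed x, y, z axes, in that order (R = Rz(yaw) Ry(pitch) Rx(roll)).
In Python, from cell import telemetry, cams, env gives the robot as it stands.
- The arm moves only by the tool arm_command, never from a script. Its argument "series" is text: rows parted by semicolons, each of 5 numbers parted by spaces: the shift along the tool's x, y, z in mm, then the turn about the tool's z in rad, then the closure in counts, from 0 (fully open) to 255 (shut). A call has 1 to 20 rows; each row shifts and turns the commanded pose from where the row before left it, along the tool's axes as they then stand; what a row does not reach is not made up. A row lasts 1/12 s, in which the tool goes at most 41.7 mm and 7.16 degrees, less where a joint would pass 70% of its speed; a pose out of reach is approached as far as the arm can. A call is refused whole if a number of a shift passes 41.7 or a number of a turn 0.125, either way. A call with a gripper value outside its range is refused whole. The fingers move at their own pace and stop on an object; "squeeze" is the grip in N (left out, the last holds). Time passes only in rows, so rows that do not move let the fingers close. It gives the time, the measured TCP pose, the force, the opening and the grip force at its end, in the units of the state.
- telemetry.get_obs(): the state, without advancing time (a new reading comes with each control period).
- cams.read_camera(name): name is "scene" or "top" or "wrist"; returns the picture (420x560x3 uint8, blue, green, red); there is no depth.
- cams.calibration(name): a dict with "K" (3x3 intrinsics, pixels), "origin" and "rotation" of the camera in the world; the wrist camera has in their place "hand_eye" (4x4, takes a point from camera to tool coordinates, whose origin is the TCP and whose axes are the flange's). Camera axes: x right, y down, z forward; pixel columns grow to the right and rows downward; lengths in m; the calibration is good to about 2 mm. A picture is of the moment at which its call begins: read the wrist's pose just before it. calibration takes no time and is no camera call.
- env.sign_off(): hands the job in; it is judged then, once.
The state is a dict: "time_s": time; "qpos": joint angles; "joint_velocities": joint speeds; "effort": joint torques, N m; "tool_pos": TCP position; "tool_rot": TCP orientation; "force": force on the tool from outside, world axes, zero at the start; "wrist_torque": the same for the moment, N m; "grip_width": finger opening in m; "grasp_force": force on a finger pad.
Only numpy, scipy, OpenCV 4.12 (cv2) and the standard library are available. Lean on these libraries where they do the work, as an engineer would, in place of code of your own. Each camera call takes 0.05 s, during which the arm holds its last target. There are 200 camera calls.

TASK

Take the microscope stage off its motor drive by setting the red toggle on the grey switch box to its upright centre (off) position; only then turn the round stage by pushing its white finger posts, either way round, until the notch in its rim squarely faces the tip of the orange pointer, and leave it there at rest with the switch still off. Do not bump the optics head and ring light above the stage, and leave the bottle, slide box and beaker where they stand.

Things in the scene. Friction and masses are not known exactly. Their poses are not given: they have to be found in the camera images.
- stage (a joint): Turn of the round dark grey microscope stage about its fixed vertical axis, rad, counter-clockwise from above positive; 0 = notch towards scope's +x. Turns many turns either way, stiffly (about 2.5 N at a post), without coasting, spring or click. Disc 198 mm across, 14 mm thick, top face 84 mm above the bench.
- stage_centre (a point): Point on the stage's axis at its top face. Its x axis turns with the stage and points at the notch; z up. Six white finger posts (14 mm diameter, 30 mm tall, upright on the top face) stand on a circle of 87 mm radius about the axis, 60 degrees apart, the nearest two 30 degrees to either side of the notch. They are what to push.
- notch (a point): Notch in the stage's rim, 17 mm wide and 16 mm deep with a red floor and a red line on the disc pointing to it. The point lies on the axis-to-notch line 95 mm from the axis, at the top face (84 mm above the bench).
- mark (a point): Where the notch must come: 95 mm from the stage's axis on the line to the orange pointer, 84 mm above the bench. The pointer is a fixed orange post 20 mm wide, 14 mm thick, 88 mm high just outside the rim, its tip aimed at the axis. Its place round the rim varies, on the side away from the robot.
- scope: Cream microscope stand, fixed; origin on the bench under the stage's axis. Its y axis points to the column (110 by 85 mm, 305 mm high, centred 200 mm from the axis), on the robot's left. A round foot of 108 mm radius, 45 mm high, lies under the stage; a foot 130 mm wide runs on to 250 mm in y.
- head: Optics head over the stage, fixed, not to be bumped; frame as scope. Heights above bench: lens turret 30 mm radius from 122 mm; ring light 82 mm radius about the stage axis, 176 to 202 mm, so the tool must lean outwards to reach posts; neck 40 mm radius; arm 62 mm wide from 232 mm up, back to the column; two eyepieces opposite, to 109 mm from the axis; top 395 mm.
- toggle (a joint): Tilt of the red-knobbed toggle, rad: 0 = upright = centre off, +0.5 = leaning to the switch box's +x end (blue spot), -0.5 = leaning to its -x end (green spot). It starts near the green end. It stays wherever it is left (friction about 1 N at the knob, no spring or click), so stop it upright.
- toggle_tip (a point): Centre of the toggle's red ball knob, 24 mm diameter, 68 mm from the pivot along a 12 mm thick steel stem; 123 mm above the bench when upright.
- toggle_pivot (a point): Pivot of the toggle at the top face of the grey switch box (fixed; 130 mm along its x, 90 mm along its y, 55 mm high, centred under this point). The axes are the box's: the toggle swings in its x-z plane. A black collar 38 mm wide and 6 mm high surrounds the pivot.
- reagent_mid (a point): Bystander: centre of the amber reagent bottle, 58 mm diameter, 150 mm high, upright.
- slidebox_mid (a point): Bystander: centre of the blue and white slide box, 85 by 70 mm (x, y), 34 mm high.
- beaker_mid (a point): Bystander: centre of the glass beaker, 70 mm diameter, 90 mm high, upright.
Mind the look-alikes: they are no part of the job. Of the things shaped like the part that bears toggle, the grey one is meant. There is more than one size of the part that bears mark; the job needs the smaller.

How it is judged (in metres and radians):
On the way, in this order (a step that is already met when the one before it is completed fails the run):
1. the toggle is upright in its centre off position (value of joint toggle between -0.1 and 0.1 rad), for 0.2 s.
2. the notch faces the pointer, the toggle still off (all of step 1 and horizontal distance between notch and mark below 0.007 m), for 0.2 s.
At the end, for the whole second after the job is handed in: The toggle is within 0.1 rad of upright, the notch point lies within 7 mm of the mark point, and the stage is at rest (all of step 2 and velocity of joint stage between -0.05 and 0.05 rad/s); the robot touches nothing.
It fails at once if the stage is turned (notch moved over 8 mm) while the toggle is away from off (distance of notch from where it was at the start of the episode above 0.008 m and not (value of joint toggle between -0.1 and 0.1 rad)).
It fails at once if the optics head or ring light is bumped (over 3 N) (contact force between any of the arm, the fingers and head above 3 N).
It fails at once if the bottle is moved over 20 mm or tipped (distance of reagent_mid from where it was at the start of the episode above 0.02 m or angle between reagent_mid's own z axis and vertical above 0.35 rad).
It fails at once if the slide box is moved over 20 mm or tipped (distance of slidebox_mid from where it was at the start of the episode above 0.02 m or angle between slidebox_mid's own z axis and vertical above 0.35 rad).
It fails at once if the beaker is moved over 20 mm or tipped (distance of beaker_mid from where it was at the start of the episode above 0.02 m or angle between beaker_mid's own z axis and vertical above 0.35 rad).
It also fails if it takes over 67 s, if anything falls off the work surface, if the arm or the gripper's body presses on something with over 40 N, if the wrist force passes 120 N, or if a joint passes its speed limit or range.

## Working session

There is one attempt and no reset: what is moved stays moved. The work goes in short steps, Python scripts to look and compute and a tool call to move; the robot and the scene stay as the last step left them, time stands still between calls to the robot, and variables do not carry over. Pictures are saved under pics/ and viewed, at most 10 in all, crops included, and the job is handed in when it is done.

Besides the shell and the picture viewer there is one more tool, called after "Emit:" as a command line: name --argument value ..., lists and objects as JSON in quotes. arm_command: Moves the arm, as the interface text tells. Its arguments: {"type":"object","properties":{"series":{"type":"string"},"squeeze":{"type":"number"}},"required":["series"]}

```bash
mkdir -p pics; ls
python3 - <<'E'
from cell import telemetry, cams, env
import cv2,numpy as np
for n in("scene","top"):
    cv2.imwrite(f"pics/{n}0.png",cams.read_camera(n)); c=cams.calibration(n); print(n,c)
print(cams.calibration("wrist"))
print(telemetry.get_obs())
E
```

```text
pics
scene {'K': array([[385.12649058,   0.        , 276.45909399],
       [  0.        , 385.12649058, 208.8246055 ],
       [  0.        ,   0.        ,   1.        ]]), 'origin': array([ 0.74510241, -0.49224861,  0.76934553]), 'rotation': array([-145.35316298,    0.69346303,   25.92231709])}
top {'K': array([[387.80677493,   0.        , 280.11190307],
       [  0.        , 387.80677493, 208.46627664],
       [  0.        ,   0.        ,   1.        ]]), 'origin': array([ 0.40691891, -0.10841694,  0.89065823]), 'rotation': array([-171.21169389,   -0.25524059,  -90.20163956])}
{'K': array([[289.76011308,   0.        , 280.64323738],
       [  0.        , 289.76011308, 211.35655535],
       [  0.        ,   0.        ,   1.        ]]), 'hand_eye': array([[ 9.27529326e-04, -9.61475093e-01, -2.74890497e-01,
         7.59409323e-02],
       [ 9.99999385e-01,  1.05907728e-03, -3.30122977e-04,
        -2.18324734e-04],
       [ 6.08535299e-04, -2.74890021e-01,  9.61475484e-01,
        -1.62237203e-01],
       [ 0.00000000e+00,  0.00000000e+00,  0.00000000e+00,
         1.00000000e+00]])}
{'time_s': 0.1, 'qpos': array([70.42182536, 18.43486463, -4.015835  , 83.16838746,  1.29551241,
       78.54053005, -3.25810134]), 'joint_velocities': array([-0.08749073, -0.03040681, -0.01774055, -0.13958509,  0.07511281,
        0.04336019,  0.03758282]), 'effort': array([-1.78781152e-04, -4.92570949e+01, -4.05472387e-01, -3.13398707e+01,
       -6.40441803e-02,  3.94376472e-02,  6.77533421e-05]), 'tool_pos': array([ 0.22620388, -0.60883963,  0.22156617]), 'tool_rot': array([-1.79901480e+02,  5.86901686e-03,  2.03900737e+01]), 'force': array([ 0.08674691, -0.6755587 ,  0.39663549]), 'wrist_torque': array([-0.01892145,  0.00683897, -0.04727546]), 'grasp_force': 0.0, 'grip_width': 0.08686121426500455}
```

View pics/scene0.png

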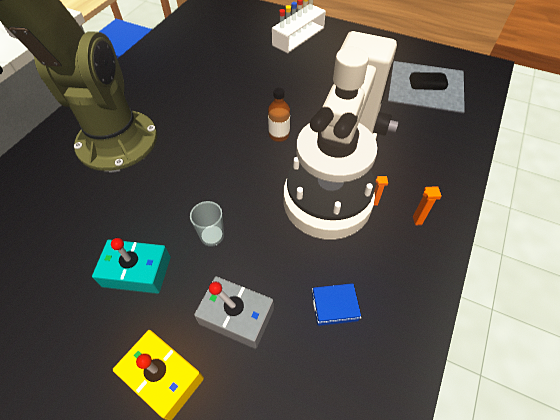

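View pics/top0.png

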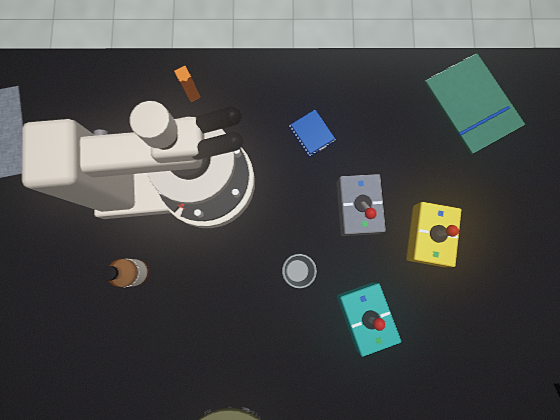

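```bash
cat > h.py <<'E'
import numpy as np,cv2
from scipy.spatial.transform import Rotation as R
from cell import telemetry, cams, env
def cal(n):
    c=cams.calibration(n); return c["K"],np.array(c["origin"]),R.from_euler("xyz",c["rotation"],degrees=True).as_matrix()
def ray(n,px):
    K,o,M=cal(n); d=M@np.linalg.solve(K,[px[0],px[1],1.]); return o,d
def onz(n,px,z):
    o,d=ray(n,px); return o+d*(z-o[2])/d[2]
def proj(n,p):
    K,o,M=cal(n); q=K@(M.T@(np.asarray(p)-o)); return q[:2]/q[2]
def tri(a,b):
    (o1,d1),(o2,d2)=ray("scene",a),ray("top",b)
    t=np.linalg.lstsq(np.c_[d1,-d2],o2-o1,rcond=None)[0]
    p,q=o1+d1*t[0],o2+d2*t[1]; return (p+q)/2,np.linalg.norm(p-q)
E
python3 - <<'E'
from h import *
s=cv2.imread("pics/scene0.png");t=cv2.imread("pics/top0.png")
def blobs(im,lo,hi,mn):
    m=cv2.inRange(cv2.cvtColor(im,cv2.COLOR_BGR2HSV),lo,hi)
    n,l,st,c=cv2.connectedComponentsWithStats(m)
    return [(c[i].round(1),st[i]) for i in range(1,n) if st[i,4]>=mn]
for nm,im in(("s",s),("t",t)):
    print(nm,"red",[(c,st[4]) for c,st in blobs(im,(0,200,110),(4,255,255),6)])
    print(nm,"orange",blobs(im,(7,200,120),(18,255,255),20))
    print(nm,"blue",[(c,st[4]) for c,st in blobs(im,(105,150,100),(125,255,255),8)])
    print(nm,"green",[(c,st[4]) for c,st in blobs(im,(50,150,60),(75,255,255),8)])
a=cv2.resize(s[140:250,270:450],None,fx=3,fy=3,interpolation=2)
b=cv2.resize(t[120:240,130:270],None,fx=3,fy=3,interpolation=2)
c=cv2.resize(s[265:355,180:290],None,fx=2,fy=2,interpolation=2)
o=np.zeros((600,800,3),np.uint8);o[:330,:540]=a;o[330:510,:220]=c
cv2.imwrite("pics/c1.png",o);cv2.imwrite("pics/c2.png",b)
E
```

```text
s red [(array([299.6,   1.8]), np.int32(19)), (array([282. ,  11.8]), np.int32(30)), (array([116.8, 243.4]), np.int32(120)), (array([214.8, 287.9]), np.int32(122)), (array([143.1, 360.7]), np.int32(146))]
s orange [(array([279. , 105.8]), array([269, 102,  21,   9,  99], dtype=int32)), (array([379. , 190.4]), array([374, 176,  14,  29, 149], dtype=int32)), (array([425.5, 205.5]), array([413, 186,  28,  39, 387], dtype=int32))]
s blue [(array([293.9,   4.6]), np.int32(24)), (array([123.5,  34.9]), np.int32(974)), (array([149.2, 262.1]), np.int32(27)), (array([336.1, 301.9]), np.int32(1434)), (array([254.7, 314.9]), np.int32(35)), (array([338.3, 321.9]), np.int32(79)), (array([173.1, 386.6]), np.int32(40))]
s green [(array([107.6, 257.5]), np.int32(27)), (array([212.9, 297.5]), np.int32(31)), (array([136.9, 353.8]), np.int32(28))]
t red []
t orange []
t blue [(array([483.8, 120.2]), np.int32(185)), (array([312.3, 131.2]), np.int32(1052)), (array([360.5, 183.1]), np.int32(17)), (array([440.4, 212.8]), np.int32(14)), (array([362.8, 298.4]), np.int32(25))]
t green []
```

View pics/c1.png

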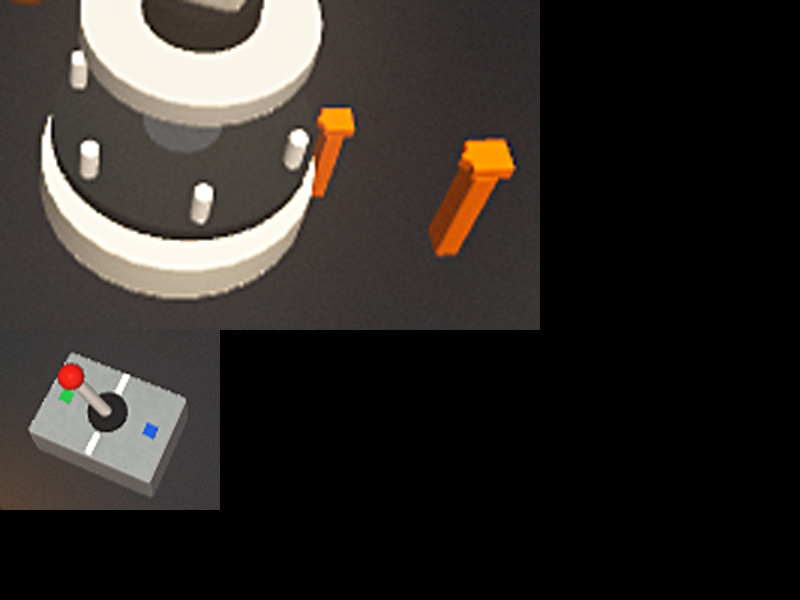

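View pics/c2.png

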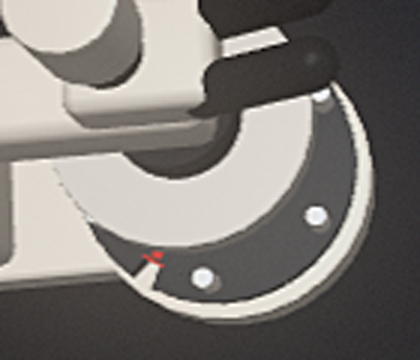

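Run:
```python
from h import *
from scipy.optimize import least_squares
s=cv2.imread("pics/scene0.png");t=cv2.imread("pics/top0.png")
P=[onz("scene",p,.114) for p in[(299.9,187.8),(338.2,202.2),(370,184.4),(296.3,158.2)]]
Q=[onz("top",p,.114) for p in[(197.5,212.5),(235.2,191.5)]]
print(np.round(P,4));print(np.round(Q,4))
A=np.array(P+Q)[:,:2]
f=lambda c:np.hypot(*(A-c).T)-.087
r=least_squares(f,[A[:,0].mean()+.03,A[:,1].mean()+.05]);c=r.x
print("centre",c,r.fun.round(4)); ang=np.degrees(np.arctan2(*(A-c).T[::-1]));print("post ang",ang, ang%60)
n=onz("top",(179.5,209.5),.084);print("notch",n,np.degrees(np.arctan2(n[1]-c[1],n[0]-c[0])),np.hypot(*(n[:2]-c)))
for z in(.088,): 
  for px in((381.5,179.5),(382,177),(428,192)):
    m=onz("scene",px,z);print("pointer",m,np.degrees(np.arctan2(m[1]-c[1],m[0]-c[0])),np.hypot(*(m[:2]-c)))
# switch
print("spots blue", tri((254.7,314.9),(360.5,183.1)))
g=onz("scene",(212.9,297.5),.055);b=onz("scene",(254.7,314.9),.055);bt=onz("top",(360.5,183.1),.055);print(g,b,bt)
hs=cv2.cvtColor(t,cv2.COLOR_BGR2HSV);m=cv2.inRange(hs,(0,170,90),(6,255,255))|cv2.inRange(hs,(172,150,90),(180,255,255))
for q in zip(*cv2.connectedComponentsWithStats(m)[2:]):
    if 5<q[0][4]<1000: print("red top",q[1],q[0])
m=cv2.inRange(hs,(40,80,60),(80,255,255))
for q in zip(*cv2.connectedComponentsWithStats(m)[2:]):
    if 5<q[0][4]<1000: print("green top",q[1],q[0][4])
print("tip tri",tri((214.8,287.9),(370.5,213)))
for nm,px in(("beaker scene",(206,215)),("bottle",(279,100))):print(nm,onz("scene",px,.09 if "bea" in nm else .15))
print("beaker top rim",onz("top",(299,270),.09),"bottle cap",onz("top",(110,273),.15),"slide",onz("top",(312,131),.034))
```

```text
[[ 0.5614 -0.0174  0.114 ]
 [ 0.6491 -0.0178  0.114 ]
 [ 0.6941  0.0558  0.114 ]
 [ 0.5196  0.0568  0.114 ]]
[[ 0.5192  0.0547  0.114 ]
 [ 0.5622 -0.0208  0.114 ]]
centre [0.60620418 0.05643414] [-0.0007 -0.0012  0.0009 -0.0003  0.      0.0019]
post ang [-121.23327018  -60.00727147   -0.40758245  179.73671938 -178.86823617
 -119.63495673] [58.76672982 59.99272853 59.59241755 59.73671938  1.13176383  0.36504327]
notch [0.5300158 0.0989916 0.084    ] 150.8130586976678 0.08726858675020085
pointer [0.711053   0.10214755 0.088     ] 23.55688824243616 0.11438089368283405
pointer [0.7099068  0.10966603 0.088     ] 27.172011146265636 0.11656700088676142
pointer [0.81382326 0.11173606 0.088     ] 14.915138687618123 0.21485805330924077
spots blue (array([ 0.59164037, -0.28984692,  0.05661588]), np.float64(0.000500687832076175))
[ 0.50146697 -0.29422299  0.055     ] [ 0.59110476 -0.28955469  0.055     ] [ 0.59218853 -0.29003486  0.055     ]
red top [370.02222222 212.93333333] [365 208  11  11  90]
red top [452.62195122 229.69512195] [447 225  12  11  82]
red top [379.23655914 323.90322581] [374 318  11  12  93]
green top [364.1875 223.5625] 32
green top [435.5862069  254.03448276] 29
green top [378.28571429 340.4       ] 35
tip tri (array([ 0.51656294, -0.29446515,  0.11776001]), np.float64(0.00020071574016692107))
beaker scene [ 0.40412686 -0.15231054  0.09      ]
bottle [0.4163525  0.18108572 0.15      ]
beaker top rim [ 0.40358796 -0.15049577  0.09      ] bottle cap [0.39952334 0.20820609 0.15      ] slide [ 0.72000111 -0.18691348  0.034     ]
```

Emit:
arm_command --series "0 0 0 -0.115 0;0 0 0 -0.115 0;0 0 0 -0.115 0;0 0 0 -0.115 0;0 0 0 -0.115 0;0 0 0 -0.115 0;0 0 0 -0.115 0;0 0 0 -0.115 0;0 0 0 -0.115 0;0 0 0 -0.115 0;0 0 0 -0.115 0;27.2 27.9 0 0 0;27.2 27.9 0 0 0;27.2 27.9 0 0 0;27.2 27.9 0 0 0;27.2 27.9 0 0 0;27.2 27.9 0 0 0;27.2 27.9 0 0 0;27.2 27.9 0 0 0;27.2 27.9 0 0 0" --squeeze 5

```text
time_s: 1.77
tool_pos: [0.4657, -0.3506, 0.2223]
tool_rot: [-180.0, -0.0, 92.9]
force: [0.5, 0.1, 0.7]
grip_width: 0.087
grasp_force: 0.0
```

Emit:
arm_command --series "26.7 26.8 0 0 0;26.7 26.8 0 0 0;0 0 30.8 0 0;0 0 30.8 0 0;0 0 30.8 0 0;0 0 30.8 0 0;0 0 0 0 0;0 0 0 0 255;0 0 0 0 255;0 0 0 0 255;0 0 0 0 255;0 0 0 0 255;0 0 0 0 255;0 0 0 0 255;0 0 0 0 255" --squeeze 5

```text
time_s: 3.02
tool_pos: [0.5159, -0.2963, 0.0997]
tool_rot: [180.0, 0.0, 92.9]
force: [-0.0, 1.0, -1.0]
grip_width: 0.0417
grasp_force: 0.0
```

Emit:
arm_command --series "0 0 0 0 255;0 0 0 0 255;0 0 0 0 255;0 0 0 0 255;0 0 0 0 255;0 0 0 0 255;0 0 0 0 255;0 0 0 0 255"

```text
time_s: 3.68
tool_pos: [0.5162, -0.2962, 0.0994]
tool_rot: [180.0, 0.0, 92.9]
force: [1.6, -0.7, -0.4]
grip_width: 0.0257
grasp_force: 4.5
```

Emit:
arm_command --series "0 5 -1.5 0 255;0 5 -1.4 0 255;0 5 -1 0 255;0 5 -0.8 0 255;0 5 -0.5 0 255;0 5.3 -0.3 0 255;0 0 0 0 255;0 0 0 0 255;0 0 0 0 255;0 0 0 0 0;0 0 0 0 0;0 0 0 0 0;0 0 0 0 0;0 0 0 0 0;0 0 0 0 0;0 0 0 0 0"

```text
time_s: 5.02
tool_pos: [0.546, -0.2947, 0.1048]
tool_rot: [-180.0, -0.0, 92.9]
force: [-0.1, 0.4, -0.0]
grip_width: 0.0619
grasp_force: 0.0
```

Run:
```python
from h import *
s=cams.read_camera("scene");t=cams.read_camera("top")
cv2.imwrite("pics/scene1.png",s);cv2.imwrite("pics/top1.png",t)
for im in(s,t):
    hs=cv2.cvtColor(im,cv2.COLOR_BGR2HSV);m=cv2.inRange(hs,(0,170,90),(6,255,255))|cv2.inRange(hs,(172,150,90),(180,255,255))
    print([(q[1].round(1),q[0][4]) for q in zip(*cv2.connectedComponentsWithStats(m)[2:]) if 5<q[0][4]<1000])
o=telemetry.get_obs();print(o["qpos"],o["tool_pos"],o["grip_width"])
print(proj("scene",(.5463,-.292,.123)),proj("top",(.5463,-.292,.123)))
```

```text
[(array([299.8,   1.8]), np.int32(25)), (array([281.9,  12. ]), np.int32(35)), (array([116.8, 243.5]), np.int32(121)), (array([228.4, 294.4]), np.int32(47)), (array([143.3, 360.9]), np.int32(172))]
[(array([368. , 197.5]), np.int32(20)), (array([376.5, 323. ]), np.int32(53))]
[ 48.10644747  21.79225745 -27.36565115  94.80918908  10.76765584
  66.02070436  20.88327223] [ 0.54607487 -0.29471768  0.10485895] 0.07005270737180122
[229.51004449 292.33213042] [369.34576314 198.04999802]
```

Emit:
arm_command --series "0 0 -35 0 0;0 0 -40 0 0;0 0 -40 0 0;0 0 -40 0 0;-40 0 0 0 0;-40 0 0 0 0;-40 0 0 0 0;-40 0 0 0 0;0 0 0 0 0"

```text
time_s: 5.87
tool_pos: [0.5498, -0.4652, 0.2569]
tool_rot: [-179.8, 0.2, 92.2]
force: [-2.4, -1.0, -0.5]
grip_width: 0.0869
grasp_force: 0.0
```

Run:
```python
from h import *
s=cams.read_camera("scene");t=cams.read_camera("top")
cv2.imwrite("pics/scene2.png",s);cv2.imwrite("pics/top2.png",t)
for im in(s,t):
    hs=cv2.cvtColor(im,cv2.COLOR_BGR2HSV);m=cv2.inRange(hs,(0,170,90),(6,255,255))|cv2.inRange(hs,(172,150,90),(180,255,255))
    print([(q[1].round(1),q[0][4]) for q in zip(*cv2.connectedComponentsWithStats(m)[2:]) if 5<q[0][4]<1000])
    # collar: dark near box centre
b=cv2.resize(s[265:355,180:290],None,fx=5,fy=5,interpolation=2);cv2.imwrite("pics/c3.png",b)
o=telemetry.get_obs();print(o["qpos"],o["tool_pos"])
```

```text
[(array([299.8,   1.8]), np.int32(25)), (array([281.8,  12. ]), np.int32(36)), (array([116.8, 243.5]), np.int32(121)), (array([229.4, 292.5]), np.int32(130)), (array([144.5, 361.5]), np.int32(137))]
[(array([369.5, 197.6]), np.int32(87)), (array([452.8, 229.8]), np.int32(83)), (array([379.2, 323.8]), np.int32(92))]
[ 53.09861799  28.06267948 -24.03684242  67.84839352  11.05359729
  86.38228565  33.52182617] [ 0.55281475 -0.45681998  0.25813141]
```

Emit:
arm_command --series "20 40 0 0 120;20 35 0 0 120;20 35 0 0 120;20 35 0 0 120;20 35 0 0 120;0 40 0 0 120;0 40 0 0 120;0 40 0 0 120;0 40 0 0 120;0 40 0 0 120;0 40 0 0 120;0 0 0 0 120"

```text
time_s: 6.97
tool_pos: [0.8678, -0.3139, 0.2385]
tool_rot: [178.2, -0.2, 94.2]
force: [1.4, 1.7, -1.9]
grip_width: 0.0462
grasp_force: 0.0
```

Run:
```python
from h import *
o=telemetry.get_obs();print(o["qpos"],o["tool_pos"],o["tool_rot"])
```

```text
[ 19.32716537  66.56712673 -19.9639305    3.73991737  18.59879205
 108.35151671  21.86309473] [ 0.86784124 -0.31388771  0.23846146] [ 1.78247521e+02 -1.71839275e-01  9.41789088e+01]
```

Emit:
arm_command --series "0 40 0 0 120;0 40 0 0 120;0 40 0 0 120;0 40 0 0 120;0 40 0 0 120;0 40 0 0 120"

```text
time_s: 7.47
tool_pos: [0.9598, -0.2669, 0.2145]
tool_rot: [169.6, 4.0, 92.9]
force: [0.5, -0.1, -0.1]
grip_width: 0.0458
grasp_force: 0.0
```

Run:
```python
from h import *
o=telemetry.get_obs();print(o["qpos"],o["tool_pos"],o["tool_rot"])
```

```text
[ 12.80457101  69.33032925  31.76759208   3.42634917 -30.5017288
  96.60491077  18.12858425] [ 0.9598498  -0.26693149  0.21454906] [169.58523104   4.03012481  92.92713293]
```

Emit:
arm_command --series "0 40 0 0 120;0 40 0 0 120;0 40 0 0 120;0 40 0 0 120;0 40 0 0 120;0 40 0 0 120;0 40 0 0 120;0 40 0 0 120"

```text
time_s: 8.13
tool_pos: [1.0588, -0.1996, 0.2287]
tool_rot: [157.2, 7.3, 91.9]
force: [-0.2, -0.1, -0.8]
grip_width: 0.0461
grasp_force: 0.0
```

```bash
cat >> h.py <<'E'
def st():
    o=telemetry.get_obs(); M=R.from_euler("xyz",o["tool_rot"],degrees=True).as_matrix()
    print("t",o["time_s"],"q",o["qpos"].round(1),"p",o["tool_pos"].round(4),"rot",o["tool_rot"].round(1),"F",o["force"].round(1)); print("tool x,y,z rows:\n",M.T.round(3)); return o,M
E
python3 -c "
from h import *
st()"
```

```text
t 8.1333 q [  7.   70.8  60.8   3.4 -57.9  83.7  13.8] p [ 1.0588 -0.1996  0.2287] rot [157.2   7.3  91.9] F [-0.2 -0.1 -0.8]
tool x,y,z rows:
 [[-0.034  0.991 -0.128]
 [ 0.92   0.081  0.384]
 [ 0.391 -0.105 -0.914]]
```

Emit:
arm_command --series "-10 38 0 0 120;-10 38 0 0 120;-10 38 0 0 120;-10 38 0 0 120;-10 38 0 0 120;-10 38 0 0 120;-10 38 0 0 120;-10 38 0 0 120;-10 38 0 0 120;-10 38 0 0 120"

```text
time_s: 8.97
tool_pos: [1.1246, -0.2161, 0.3325]
tool_rot: [141.5, 10.7, 90.0]
force: [0.7, 0.4, -0.4]
grip_width: 0.0461
grasp_force: 0.0
```

```bash
python3 -c "
from h import *
st()"
```

```text
t 8.9667 q [  7.3  68.   68.2   3.3 -65.3  71.1  14.3] p [ 1.1246 -0.2161  0.3325] rot [141.5  10.7  90. ] F [ 0.7  0.4 -0.4]
tool x,y,z rows:
 [[ 0.     0.983 -0.185]
 [ 0.783  0.115  0.611]
 [ 0.622 -0.145 -0.77 ]]
```

Emit:
arm_command --series "0 -31.3 -24.9 0 120;0 -31.3 -24.9 0 120;0 -31.3 -24.9 0 120;0 -31.3 -24.9 0 120;0 -31.3 -24.9 0 120;0 -31.3 -24.9 0 120"

```text
time_s: 9.47
tool_pos: [0.9635, -0.2176, 0.3458]
tool_rot: [140.8, 11.0, 89.7]
force: [0.9, -0.3, 2.8]
grip_width: 0.046
grasp_force: 0.0
```

```bash
python3 -c "
from h import *
st()"
```

```text
t 9.4667 q [-24.7  45.1  69.2  64.5 -56.7  56.6  40.8] p [ 0.9635 -0.2176  0.3458] rot [140.8  11.   89.7] F [ 0.9 -0.3  2.8]
tool x,y,z rows:
 [[ 0.005  0.981 -0.191]
 [ 0.776  0.117  0.62 ]
 [ 0.631 -0.152 -0.761]]
```

```bash
cat > k.py <<'E'
from h import *
import itertools
from scipy.optimize import least_squares
D=[([70.422,18.392,-4.016,83.108,1.295,78.541,-3.26],[.226,-.609,.223],[-179.90,.006,20.39]),
([48.106,21.792,-27.366,94.809,10.768,66.021,20.883],[.54607,-.29472,.10486],[180,0,92.9]),
([19.327,66.567,-19.964,3.740,18.599,108.352,21.863],[.86784,-.31389,.23846],[178.248,-.172,94.179]),
([12.805,69.330,31.768,3.426,-30.502,96.605,18.129],[.95985,-.26693,.21455],[169.585,4.03,92.927]),
([7.,70.8,60.8,3.4,-57.9,83.7,13.8],[1.0588,-.1996,.2287],[157.2,7.3,91.9]),
([7.3,68.,68.2,3.3,-65.3,71.1,14.3],[1.1246,-.2161,.3325],[141.5,10.7,90.])]
rz=lambda a:R.from_euler("z",a,degrees=True);ry=lambda a:R.from_euler("y",a,degrees=True)
def fk(q,s,L):
    c,d1,a1,d3,a3,d5,a5,a6,d7=L
    P=[];A=rz(s[0]*q[0]); p=A.apply([a1,0,d1]);P.append(p)
    A=A*ry(q[1])*rz(s[1]*q[2]); p=p+A.apply([a3,0,d3]);P.append(p)
    A=A*ry(q[3])*rz(s[2]*q[4]); p=p+A.apply([a5,0,d5]);P.append(p)
    A=A*ry(q[5]); p=p+A.apply([a6,0,0]);A=A*rz(s[3]*q[6]+c); p=p+A.apply([0,0,d7]);P.append(p)
    return np.array(P),A
def res(L,s):
    e=[]
    for q,p,r in D:
        P,A=fk(q,s,L); e+=list(P[-1]-p)+list((A.inv()*R.from_euler("xyz",r,degrees=True)).as_rotvec()*.3)
    return np.array(e)
if __name__=="__main__":
    best=min((least_squares(res,[c,.35,0,.4,0,.4,0,0,.25],args=(s,),x_scale=[100]+[1]*8) for s in itertools.product([-1,1],repeat=4) for c in(0,90,180,-90)),key=lambda r:r.cost) if 0 else None
    out=[]
    for s in itertools.product([-1,1],repeat=4):
        for c in(0,90,180,-90):
            r=least_squares(res,[c,.35,0,.4,0,.4,0,0,.25],args=(s,),x_scale=[100]+[1]*8); out.append((r.cost,s,r.x))
    out.sort(key=lambda t:t[0])
    for o in out[:3]: print(o[0],o[1],o[2].round(4))
E
python3 k.py
```

```text
0.0010851874914561972 (-1, -1, -1, -1) [9.0003e+01 3.6250e-01 6.0600e-02 4.1270e-01 1.8000e-02 4.8030e-01
 6.5400e-02 7.8000e-03 3.7160e-01]
0.0010851874914562347 (-1, -1, -1, -1) [9.0003e+01 3.6250e-01 6.0600e-02 4.1270e-01 1.8000e-02 4.8030e-01
 6.5400e-02 7.8000e-03 3.7160e-01]
0.0010851874914568802 (-1, -1, -1, -1) [9.0003e+01 3.6250e-01 6.0600e-02 4.1270e-01 1.8000e-02 4.8030e-01
 6.5400e-02 7.8000e-03 3.7160e-01]
```

```bash
cat >> k.py <<'E'
LO=np.array([-163.93,-17.29,-79.2,3.27,-89.18,5.43,-154.24])+2;HI=np.array([163.93,119.83,71.16,140.29,269.18,117.66,154.24])-2
S=(-1,)*4;Lf=[90.003,.3625,.0606,.4127,.018,.4803,.0654,.0078,.3716]
def ik(p,A,q0,reg=.0005):
    f=lambda q:np.r_[(fk(q,S,Lf)[0][-1]-p)*10,(fk(q,S,Lf)[1].inv()*A).as_rotvec()*5,reg*(q-q0)]
    return least_squares(f,np.clip(q0,LO+1e-3,HI-1e-3),bounds=(LO,HI),x_scale=50)
E
python3 - <<'E'
from k import *
o,M=st();q0=o["qpos"];A0=R.from_matrix(M)
print("fk err",fk(q0,S,Lf)[0][-1]-o["tool_pos"])
c=np.array([.606,.056])
for turn in(90,-90):
  q=q0
  for phi in(205,167,140):
    p=np.r_[c+.09*np.array([np.cos(np.radians(phi)),np.sin(np.radians(phi))]),.097]
    best=None
    for qs in(q0,[20,0,-20,110,0,50,0],[-20,0,30,110,-30,40,60],[10,0,0,120,0,40,-60]):
        r=ik(p,A0*rz(turn),np.array(qs,float))
        if best is None or r.cost<best.cost: best=r
    P=fk(best.x,S,Lf)[0];print(turn,phi,"cost",best.cost.round(4),"q",best.x.round(0),"err",(P[-1]-p).round(3),"elbow",P[1].round(2),"wrist",P[2].round(2))
E
```

```text
t 9.4667 q [-24.7  45.1  69.2  64.5 -56.7  56.6  40.8] p [ 0.9635 -0.2176  0.3458] rot [140.8  11.   89.7] F [ 0.9 -0.3  2.8]
tool x,y,z rows:
 [[ 0.005  0.981 -0.191]
 [ 0.776  0.117  0.62 ]
 [ 0.631 -0.152 -0.761]]
fk err [ 0.01251448  0.04980511 -0.00967907]
90 205 cost 0.0405 q [  47.  -15.  -77.  138.   35.   21. -150.] err [0.008 0.    0.018] elbow [-0.02  0.04  0.76] wrist [0.31 0.08 0.41]
90 167 cost 0.05 q [ -91.   22.   69.  135.   39.    8. -152.] err [ 0.018  0.005 -0.018] elbow [0.01 0.22 0.74] wrist [0.31 0.15 0.37]
90 140 cost 0.0127 q [ -94.   22.   69.  133.   36.   12. -152.] err [ 0.007  0.002 -0.006] elbow [0.   0.22 0.74] wrist [0.31 0.18 0.38]
-90 205 cost 0.0378 q [ 47. -15. -77. 138.  35.  21.  30.] err [0.008 0.    0.018] elbow [-0.02  0.04  0.76] wrist [0.31 0.08 0.41]
-90 167 cost 0.0192 q [-95.  16.  69. 138.  61.  14.   5.] err [ 0.012  0.007 -0.004] elbow [0.   0.18 0.76] wrist [0.3  0.15 0.38]
-90 140 cost 0.0022 q [-97.  20.  69. 135.  50.  13.  13.] err [ 0.  0. -0.] elbow [-0.01  0.21  0.75] wrist [0.3  0.18 0.38]
```

Emit:
arm_command --series "-7 -11 -34 0 120;-7 -11 -34 0 120;-7 -11 -34 0 120;-7 -11 -34 0 120;-7 -11 -34 0 120;-7 -11 -34 0 120;-7 -11 -34 0 120;-7 -11 -34 0 120;-7 -11 -34 0 120;-7 -11 -34 0 120"

```text
time_s: 10.3
tool_pos: [0.6724, -0.2464, 0.5442]
tool_rot: [140.9, 10.9, 89.7]
force: [2.0, 1.7, -2.1]
grip_width: 0.0457
grasp_force: 0.0
```

```bash
python3 -c "
from h import *
st()
print(onz('scene',(300,28),.05),onz('scene',(428,85),0.01))"
```

```text
t 10.3 q [-52.4 -12.3  61.   82.2  13.   63.3  14. ] p [ 0.6724 -0.2464  0.5442] rot [140.9  10.9  89.7] F [ 2.   1.7 -2.1]
tool x,y,z rows:
 [[ 0.004  0.982 -0.189]
 [ 0.777  0.116  0.619]
 [ 0.63  -0.15  -0.762]]
[0.26877006 0.64860492 0.05      ] [0.72477797 0.58895463 0.01      ]
```

Emit:
arm_command --series "35.7 -1.4 -10.1 0 120;35.7 -1.4 -10.1 0 120;35.7 -1.4 -10.1 0 120;35.7 -1.4 -10.1 0 120;35.7 -1.4 -10.1 0 120;35.7 -1.4 -10.1 0 120;35.7 -1.4 -10.1 0 120;35.7 -1.4 -10.1 0 120;35.7 -1.4 -10.1 0 120;35.7 -1.4 -10.1 0 120;35.7 -1.4 -10.1 0 120;35.7 -1.4 -10.1 0 120;35.7 -1.4 -10.1 0 120;35.7 -1.4 -10.1 0 120;35.7 -1.4 -10.1 0 120;35.7 -1.4 -10.1 0 120;35.7 -1.4 -10.1 0 120;35.7 -1.4 -10.1 0 120"

```text
time_s: 11.8
tool_pos: [0.5418, 0.4106, 0.5456]
tool_rot: [140.9, 10.9, 89.7]
force: [-0.2, -0.6, -0.4]
grip_width: 0.0465
grasp_force: 0.0
```

```bash
python3 -c "
from h import *
st()"
```

```text
t 11.8 q [-56.8   7.2  -2.7  70.1  38.6  88.9 -51.7] p [0.5418 0.4106 0.5456] rot [140.9  10.9  89.7] F [-0.2 -0.6 -0.4]
tool x,y,z rows:
 [[ 0.004  0.982 -0.189]
 [ 0.776  0.116  0.62 ]
 [ 0.63  -0.15  -0.762]]
```

Emit:
arm_command --series "27.4 -18.5 -21.8 0 120;27.4 -18.5 -21.8 0 120;27.4 -18.5 -21.8 0 120;27.4 -18.5 -21.8 0 120;27.4 -18.5 -21.8 0 120;27.4 -18.5 -21.8 0 120;27.4 -18.5 -21.8 0 120;27.4 -18.5 -21.8 0 120;27.4 -18.5 -21.8 0 120;27.4 -18.5 -21.8 0 120;27.4 -18.5 -21.8 0 120;27.4 -18.5 -21.8 0 120;27.4 -18.5 -21.8 0 120;27.4 -18.5 -21.8 0 120;27.4 -18.5 -21.8 0 120;27.4 -18.5 -21.8 0 120"

```text
time_s: 13.13
tool_pos: [0.2422, 0.7231, 0.5038]
tool_rot: [144.0, 12.3, 86.9]
force: [1.6, -0.3, 0.1]
grip_width: 0.046
grasp_force: 0.0
```

```bash
python3 -c "
from h import *
st()"
```

```text
t 13.1333 q [-100.3   49.3   55.    20.8   -1.5  117.5  -60. ] p [0.2422 0.7231 0.5038] rot [144.   12.3  86.9] F [ 1.6 -0.3  0.1]
tool x,y,z rows:
 [[ 0.054  0.975 -0.214]
 [ 0.814  0.081  0.575]
 [ 0.578 -0.205 -0.79 ]]
```

Emit:
arm_command --series "39 3 -8 0 120;39 3 -8 0 120;39 3 -8 0 120;39 3 -8 0 120;39 3 -8 0 120;39 3 -8 0 120;39 3 -8 0 120;39 3 -8 0 120"

```text
time_s: 13.8
tool_pos: [0.1986, 0.8224, 0.4395]
tool_rot: [142.3, 6.8, 90.4]
force: [0.1, -0.1, 0.0]
grip_width: 0.0459
grasp_force: 0.0
```

```bash
python3 -c "
from h import *
st()"
```

```text
t 13.8 q [-95.   60.8  71.1   3.3 -25.9 117.6 -67.6] p [0.1986 0.8224 0.4395] rot [142.3   6.8  90.4] F [ 0.1 -0.1  0. ]
tool x,y,z rows:
 [[-0.006  0.993 -0.119]
 [ 0.79   0.078  0.608]
 [ 0.613 -0.09  -0.785]]
```

Emit:
arm_command --series "40 3 -5 0 120;40 3 -5 0 120;40 3 -5 0 120;40 3 -5 0 120;40 3 -5 0 120;40 3 -5 0 120;40 3 -5 0 120;40 3 -5 0 120;40 3 -5 0 120;40 3 -5 0 120"

```text
time_s: 14.63
tool_pos: [0.1262, 0.8487, 0.373]
tool_rot: [142.2, 7.1, 90.1]
force: [0.6, -0.1, -0.0]
grip_width: 0.0459
grasp_force: 0.0
```

```bash
python3 -c "
from h import *
st()"
```

```text
t 14.6333 q [-99.5  65.1  71.1   3.3 -27.1 117.6 -74.3] p [0.1262 0.8487 0.373 ] rot [142.2   7.1  90.1] F [ 0.6 -0.1 -0. ]
tool x,y,z rows:
 [[-0.002  0.992 -0.124]
 [ 0.79   0.078  0.608]
 [ 0.613 -0.097 -0.784]]
```

Emit:
arm_command --series "-16.1 31.2 19.2 0 120;-16.1 31.2 19.2 0 120;-16.1 31.2 19.2 0 120;-16.1 31.2 19.2 0 120;-16.1 31.2 19.2 0 120;-16.1 31.2 19.2 0 120;-16.1 31.2 19.2 0 120;-16.1 31.2 19.2 0 120;-16.1 31.2 19.2 0 120;-16.1 31.2 19.2 0 120;-16.1 31.2 19.2 0 120;30.5 22.6 12.7 0 120;30.5 22.6 12.7 0 120;30.5 22.6 12.7 0 120;30.5 22.6 12.7 0 120;30.5 22.6 12.7 0 120;30.5 22.6 12.7 0 120;30.5 22.6 12.7 0 120;30.5 22.6 12.7 0 120"

```text
time_s: 16.22
tool_pos: [0.638, 0.8035, 0.3956]
tool_rot: [137.3, 2.1, 93.4]
force: [-0.5, 0.3, -0.7]
grip_width: 0.0459
grasp_force: 0.0
```

```bash
python3 -c "
from h import *
st()"
```

```text
t 16.2167 q [-67.2  64.7  65.6   3.4 -27.1  90.8 -51.2] p [0.638  0.8035 0.3956] rot [137.3   2.1  93.4] F [-0.5  0.3 -0.7]
tool x,y,z rows:
 [[-0.059  0.998 -0.037]
 [ 0.733  0.069  0.677]
 [ 0.678  0.013 -0.735]]
```

Emit:
arm_command --series "35 14 11 0 120;35 14 11 0 120;35 14 11 0 120;35 14 11 0 120;35 14 11 0 120;35 14 11 0 120;35 14 11 0 120;35 14 11 0 120;35 14 11 0 120;35 14 11 0 120"

```text
time_s: 17.05
tool_pos: [0.6571, 0.938, 0.3346]
tool_rot: [127.9, -6.3, 102.6]
force: [0.7, 0.7, 0.2]
grip_width: 0.046
grasp_force: 0.0
```

```bash
python3 -c "
from h import *
st()"
```

```text
t 17.05 q [-68.9  71.5  68.9   3.3 -29.3  71.2 -56.7] p [0.6571 0.938  0.3346] rot [127.9  -6.3 102.6] F [0.7 0.7 0.2]
tool x,y,z rows:
 [[-0.217  0.97   0.109]
 [ 0.618  0.05   0.784]
 [ 0.756  0.238 -0.611]]
```

Emit:
arm_command --series "3 -28 -27.3 0 120;3 -28 -27.3 0 120;3 -28 -27.3 0 120;3 -28 -27.3 0 120;3 -28 -27.3 0 120;3 -28 -27.3 0 120;3 -28 -27.3 0 120;3 -28 -27.3 0 120;3 -28 -27.3 0 120;3 -28 -27.3 0 120;3 -28 -27.3 0 120;3 -28 -27.3 0 120;3 -28 -27.3 0 120;3 -28 -27.3 0 120;3 -28 -27.3 0 120;3 -28 -27.3 0 120"

```text
time_s: 18.38
tool_pos: [0.069, 0.868, 0.2626]
tool_rot: [127.7, -6.5, 102.5]
force: [0.3, -0.1, 0.2]
grip_width: 0.0463
grasp_force: 0.0
```

```bash
python3 -c "
from h import *
st()"
```

```text
t 18.3833 q [-139.    58.3   69.6   63.7   -2.8   68.6  -83.4] p [0.069  0.868  0.2626] rot [127.7  -6.5 102.5] F [ 0.3 -0.1  0.2]
tool x,y,z rows:
 [[-0.215  0.97   0.114]
 [ 0.617  0.045  0.786]
 [ 0.757  0.239 -0.608]]
```

Emit:
arm_command --series "39 -6 6 0 120;39 -6 6 0 120;39 -6 6 0 120;39 -6 6 0 120;39 -6 6 0 120;39 -6 6 0 120;39 -6 6 0 120;39 -6 6 0 120;39 -6 6 0 120;39 -6 6 0 120"

```text
time_s: 19.22
tool_pos: [0.031, 1.0753, 0.2148]
tool_rot: [125.8, -11.8, 109.1]
force: [-1.3, -0.7, 0.5]
grip_width: 0.0464
grasp_force: 0.0
```

```bash
python3 -c "
from h import *
st()"
```

```text
t 19.2167 q [-107.    79.5   66.8    3.4  -13.1   84.3  -89.1] p [0.031  1.0753 0.2148] rot [125.8 -11.8 109.1] F [-1.3 -0.7  0.5]
tool x,y,z rows:
 [[-0.321  0.925  0.205]
 [ 0.607  0.035  0.794]
 [ 0.727  0.379 -0.573]]
```

Emit:
arm_command --series "37 -9 13 0 120;37 -9 13 0 120;37 -9 13 0 120;37 -9 13 0 120;37 -9 13 0 120;36 -9 15 0 120;36 -9 15 0 120;36 -9 15 0 120;36 -9 15 0 120;36 -9 15 0 120"

```text
time_s: 20.05
tool_pos: [-0.0097, 1.1772, 0.1349]
tool_rot: [122.3, -20.7, 122.7]
force: [0.8, 0.6, -0.7]
grip_width: 0.0461
grasp_force: 0.0
```

```bash
python3 -c "
from h import *
st()"
```

```text
t 20.05 q [-106.6   85.9   69.1    3.4  -14.3   64.5  -94.2] p [-0.0097  1.1772  0.1349] rot [122.3 -20.7 122.7] F [ 0.8  0.6 -0.7]
tool x,y,z rows:
 [[-0.506  0.787  0.353]
 [ 0.611  0.038  0.791]
 [ 0.609  0.616 -0.5  ]]
```

Emit:
arm_command --series "36 -14 4 0 120;36 -14 4 0 120;36 -14 4 0 120;36 -14 4 0 120;36 -14 4 0 120;36 -14 4 0 120;36 -14 4 0 120;36 -14 4 0 120"

```text
time_s: 20.72
tool_pos: [-0.1594, 1.1967, 0.1349]
tool_rot: [119.4, -26.2, 133.0]
force: [0.5, -0.2, -0.3]
grip_width: 0.046
grasp_force: 0.0
```

```bash
python3 -c "
from h import *
st()"
```

```text
t 20.7167 q [-113.1   87.2   69.9    3.3  -12.3   58.1  -99.5] p [-0.1594  1.1967  0.1349] rot [119.4 -26.2 133. ] F [ 0.5 -0.2 -0.3]
tool x,y,z rows:
 [[-0.612  0.656  0.442]
 [ 0.622  0.053  0.781]
 [ 0.489  0.753 -0.44 ]]
```

Emit:
arm_command --series "-27.3 18.9 -19.4 0 120;-27.3 18.9 -19.4 0 120;-27.3 18.9 -19.4 0 120;-27.3 18.9 -19.4 0 120;-27.3 18.9 -19.4 0 120;-27.3 18.9 -19.4 0 120;-27.3 18.9 -19.4 0 120;-27.3 18.9 -19.4 0 120;-27.3 18.9 -19.4 0 120;-27.3 18.9 -19.4 0 120;-27.3 18.9 -19.4 0 120;-27.3 18.9 -19.4 0 120;-27.3 18.9 -19.4 0 120;-27.3 18.9 -19.4 0 120;-27.3 18.9 -19.4 0 120;-27.3 18.9 -19.4 0 120;-27.3 18.9 -19.4 0 120;-27.3 18.9 -19.4 0 120"

```text
time_s: 22.22
tool_pos: [0.1447, 0.7582, 0.3027]
tool_rot: [119.4, -26.2, 132.3]
force: [1.1, 0.9, 1.3]
grip_width: 0.0462
grasp_force: 0.0
```

```bash
python3 -c "
from h import *
st()"
```

```text
t 22.2167 q [-163.9    8.3   71.1  116.6   79.    28.7 -132.7] p [0.1447 0.7582 0.3027] rot [119.4 -26.2 132.3] F [1.1 0.9 1.3]
tool x,y,z rows:
 [[-0.604  0.664  0.442]
 [ 0.622  0.046  0.781]
 [ 0.498  0.747 -0.441]]
```

Emit:
arm_command --series "-20.8 28 -14.1 0 120;-20.8 28 -14.1 0 120;-20.8 28 -14.1 0 120;-20.8 28 -14.1 0 120;-20.8 28 -14.1 0 120;-20.8 28 -14.1 0 120;-20.8 28 -14.1 0 120;-20.8 28 -14.1 0 120;-20.8 28 -14.1 0 120;-20.8 28 -14.1 0 120;-20.8 28 -14.1 0 120;-20.8 28 -14.1 0 120;-20.8 28 -14.1 0 120"

```text
time_s: 23.3
tool_pos: [0.2935, 0.6157, 0.4178]
tool_rot: [122.0, -26.2, 131.0]
force: [0.7, -0.1, -0.6]
grip_width: 0.0457
grasp_force: 0.0
```

```bash
python3 -c "
from h import *
st()"
```

```text
t 23.3 q [-73.4 -17.3  -2.  118.9  43.   24.3 -80.2] p [0.2935 0.6157 0.4178] rot [122.  -26.2 131. ] F [ 0.7 -0.1 -0.6]
tool x,y,z rows:
 [[-0.589  0.677  0.441]
 [ 0.646  0.065  0.761]
 [ 0.487  0.733 -0.476]]
```

Emit:
arm_command --series "-24 13.2 -20 0 120;-24 13.2 -20 0 120;-24 13.2 -20 0 120;-24 13.2 -20 0 120;-24 13.2 -20 0 120;-24 13.2 -20 0 120;-24 13.2 -20 0 120;-24 13.2 -20 0 120;-24 13.2 -20 0 120;-24 13.2 -20 0 120;-24 13.2 -20 0 120;-24 13.2 -20 0 120"

```text
time_s: 24.3
tool_pos: [0.5174, 0.4082, 0.4939]
tool_rot: [125.6, -25.1, 129.1]
force: [0.8, 0.4, -0.5]
grip_width: 0.0462
grasp_force: 0.0
```

```bash
python3 -c "
from h import *
st()"
```

```text
t 24.3 q [-17.7 -17.3  -7.5 108.  -42.7  42.7  19.8] p [0.5174 0.4082 0.4939] rot [125.6 -25.1 129.1] F [ 0.8  0.4 -0.5]
tool x,y,z rows:
 [[-0.571  0.702  0.424]
 [ 0.67   0.1    0.736]
 [ 0.474  0.705 -0.528]]
```

Emit:
arm_command --series "-18 8 -30 0 120;-23.9 0 -28.7 0 120;-23.9 0 -28.7 0 120;-23.9 0 -28.7 0 120;-23.9 0 -28.7 0 120;-23.9 0 -28.7 0 120;-23.9 0 -28.7 0 120;-23.9 0 -28.7 0 120;-23.9 0 -28.7 0 120;-23.9 0 -28.7 0 120;-23.9 0 -28.7 0 120;-23.9 0 -28.7 0 120;-23.9 0 -28.7 0 120;-23.9 0 -28.7 0 120"

```text
time_s: 25.47
tool_pos: [0.5472, -0.1005, 0.5746]
tool_rot: [126.4, -25.4, 129.5]
force: [1.4, -1.0, -0.1]
grip_width: 0.0462
grasp_force: 0.0
```

```bash
python3 -c "
from h import *
st()"
```

```text
t 25.4667 q [ 18.2   0.8  23.1  83.  -58.4 100.3  58.7] p [ 0.5472 -0.1005  0.5746] rot [126.4 -25.4 129.5] F [ 1.4 -1.  -0.1]
tool x,y,z rows:
 [[-0.575  0.697  0.428]
 [ 0.678  0.112  0.727]
 [ 0.459  0.708 -0.537]]
```

Emit:
arm_command --series "0 0 0 0.1155 120;0 0 0 0.1155 120;0 0 0 0.1155 120;0 0 0 0.1155 120;0 0 0 0.1155 120;0 0 0 0.1155 120;0 0 0 0.1155 120;0 0 0 0.1155 120;0 0 0 0.1155 120;0 0 0 0 120"

```text
time_s: 26.3
tool_pos: [0.5476, -0.0989, 0.5741]
tool_rot: [-179.5, -57.5, 56.5]
force: [-0.3, 0.2, -0.4]
grip_width: 0.0459
grasp_force: 0.0
```

```bash
cat >> h.py <<'E'
C=np.array([.606,.056])
def go(*wps):
    "tool-axis mm from here through world waypoints"
    o,M=st();p=o["tool_pos"]
    for w in wps: print(np.round(w,4),"tool mm",(M.T@(np.array(w)-p)*1000).round(1),"len",round(np.linalg.norm(np.array(w)-p)*1000)); p=np.array(w)
    return M
def pol(r,phi,z): return np.r_[C+r*np.array([np.cos(np.radians(phi)),np.sin(np.radians(phi))]),z]
E
python3 -c "
from h import *
T=pol(.082,240,.098)
o=telemetry.get_obs(); z=R.from_euler('xyz',o['tool_rot'],degrees=True).as_matrix()[:,2]
go(T-.13*z+[0,0,.1],T-.13*z,T)
im=cams.read_camera('scene'); cv2.imwrite('pics/scene3.png',im)
"
```

```text
t 26.3 q [ 17.9   0.7  23.2  83.2 -58.3 100.2  -1.1] p [ 0.5476 -0.0989  0.5741] rot [-179.5  -57.5   56.5] F [-0.3  0.2 -0.4]
tool x,y,z rows:
 [[ 0.296  0.448  0.844]
 [ 0.838 -0.546 -0.004]
 [ 0.459  0.708 -0.537]]
[ 0.5054 -0.1071  0.2678] tool mm [-274.6  -29.6  139.3] len 309
[ 0.5054 -0.1071  0.1678] tool mm [-84.4   0.4  53.7] len 100
[ 0.565 -0.015  0.098] tool mm [ -0.  -0. 130.] len 130
```

View pics/scene3.png

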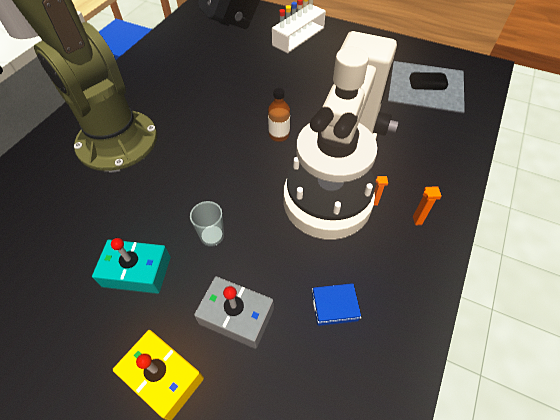

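```bash
python3 -c "
from h import *
print(proj('scene',[.5476,-.0989,.5741]))
K,o,M=cal('scene');print(M.T.round(2))
s=cv2.imread('pics/scene3.png')
h=cv2.cvtColor(s,cv2.COLOR_BGR2HSV)
m=cv2.inRange(h,(8,200,225),(25,255,255))[160:240,360:450]
n,l,stt,c=cv2.connectedComponentsWithStats(m)
for i in range(1,n):
  if stt[i,4]>8:
    print(stt[i],c[i]+[360,160])
    cn=cv2.findContours((l==i).astype(np.uint8),0,2)[0][0]
    b=cv2.boxPoints(cv2.minAreaRect(cn))+[360,160];print(b.round(1).tolist())
    for q in list(b)+[c[i]+[360,160]]:
      w=onz('scene',q,.088);v=w[:2]-C;print(w.round(4),np.degrees(np.arctan2(v[1],v[0])).round(1),np.hypot(*v).round(4))
print([proj('scene',pol(r,a,.088)).round(1) for r in(.1,.11,.12) for a in (20,25,30)])
"
```

```text
[273.35226353 -26.47775348]
[[ 0.9   0.44 -0.01]
 [ 0.35 -0.74 -0.57]
 [-0.26  0.51 -0.82]]
[16 16 12  9 82] [381.95121951 179.56097561]
[[376.0, 176.0], [387.0, 176.0], [387.0, 184.0], [376.0, 184.0]]
[0.6967 0.1067 0.088 ] 29.2 0.1039
[0.7193 0.1173 0.088 ] 28.4 0.1288
[0.726  0.0949 0.088 ] 18.0 0.1261
[0.7038 0.0844 0.088 ] 16.2 0.1018
[0.712  0.1024 0.088 ] 23.6 0.1157
[19 25  5 11 19] [381.05263158 188.15789474]
[[379.0, 185.0], [383.0, 185.0], [383.0, 195.0], [379.0, 195.0]]
[0.7107 0.0845 0.088 ] 15.2 0.1085
[0.7188 0.0883 0.088 ] 16.0 0.1173
[0.727  0.0614 0.088 ] 2.5 0.1211
[0.7191 0.0576 0.088 ] 0.8 0.1131
[0.7175 0.0779 0.088 ] 11.1 0.1136
[ 60  27  21  37 190] [431.68421053 195.04210526]
[[420.0, 223.0], [424.7, 185.5], [441.1, 187.5], [436.4, 225.0]]
[0.818 0.024 0.088] -8.6 0.2144
[0.8029 0.1268 0.088 ] 19.8 0.2092
[0.8369 0.1366 0.088 ] 19.2 0.2446
[0.8498 0.0336 0.088 ] -5.3 0.2448
[0.8231 0.1069 0.088 ] 13.2 0.2229
[15 37  5  8 10] [377.4 201.2]
[[375.0, 204.0], [379.0, 197.0], [380.5, 197.9], [376.5, 204.9]]
[0.7186 0.0306 0.088 ] -12.7 0.1155
[0.7208 0.0524 0.088 ] -1.8 0.1148
[0.7244 0.0515 0.088 ] -2.2 0.1185
[0.7223 0.0298 0.088 ] -12.7 0.1192
[0.721 0.04  0.088] -7.9 0.1161
[array([375.1, 181.6]), array([374.8, 178.6]), array([374.2, 175.6]), array([379.6, 181.9]), array([379.3, 178.6]), array([378.5, 175.3]), array([384.1, 182.2]), array([383.7, 178.6]), array([382.8, 175.1])]
```

Emit:
arm_command --series "-30.5 -3.3 15.5 0 120;-30.5 -3.3 15.5 0 120;-30.5 -3.3 15.5 0 120;-30.5 -3.3 15.5 0 120;-30.5 -3.3 15.5 0 120;-30.5 -3.3 15.5 0 120;-30.5 -3.3 15.5 0 120;-30.5 -3.3 15.5 0 120;-30.5 -3.3 15.5 0 120;-28.1 0 17.9 0 120;-28.1 0 17.9 0 120;-28.1 0 17.9 0 120;0 0 0 0 120"

```text
time_s: 27.43
tool_pos: [0.5033, -0.105, 0.1612]
tool_rot: [-178.9, -57.4, 56.2]
force: [-0.7, 1.5, -1.0]
grip_width: 0.0461
grasp_force: 0.0
```

```bash
python3 -c "
from h import *
T=pol(.082,240,.098)
go(T)
im=cams.read_camera('scene'); cv2.imwrite('pics/scene4.png',im)
im=cams.read_camera('wrist'); cv2.imwrite('pics/w4.png',im)
"
```

```text
t 27.4333 q [ 22.1  15.1  24.6 118.4 -62.   81.2  43.9] p [ 0.5033 -0.105   0.1612] rot [-178.9  -57.4   56.2] F [-0.7  1.5 -1. ]
tool x,y,z rows:
 [[ 0.3    0.448  0.842]
 [ 0.84  -0.542 -0.01 ]
 [ 0.452  0.711 -0.539]]
[ 0.565 -0.015  0.098] tool mm [  5.5   3.7 125.9] len 126
```

View pics/scene4.png

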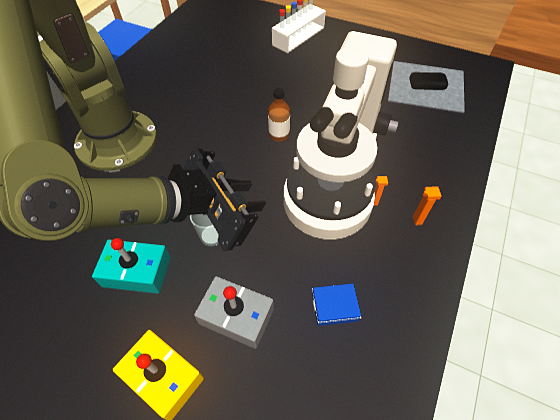

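Emit:
arm_command --series "5.5 3.7 25 0 120;0 0 25 0 120;0 0 25 0 120;0 0 25 0 120;0 0 20 0 120;0 0 6 0 120;0 0 0 0 120"

```text
time_s: 28.12
tool_pos: [0.5697, -0.0159, 0.1067]
tool_rot: [179.9, -57.7, 57.3]
force: [-0.1, 0.0, 0.3]
grip_width: 0.0465
grasp_force: 0.0
```

```bash
python3 -c "
from h import *
st()
im=cams.read_camera('scene'); cv2.imwrite('pics/scene5.png',im)
cv2.imwrite('pics/c5.png',cv2.resize(im[110:290,180:420],None,fx=3,fy=3,interpolation=2))
"
```

```text
t 28.1167 q [ 15.1  19.5  18.2 120.8 -72.4  70.1  46.2] p [ 0.5697 -0.0159  0.1067] rot [179.9 -57.7  57.3] F [-0.1  0.   0.3]
tool x,y,z rows:
 [[ 0.289  0.45   0.845]
 [ 0.841 -0.541  0.001]
 [ 0.458  0.71  -0.535]]
```

View pics/c5.png

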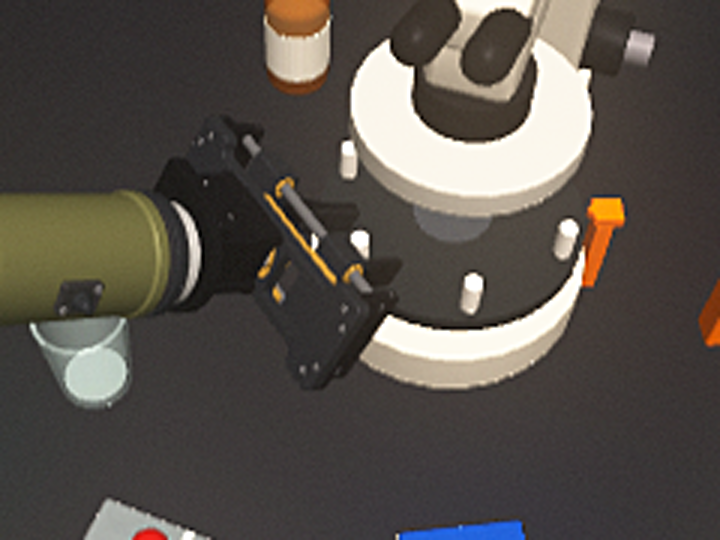

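```bash
python3 -c "
from h import *
go(pol(.083,240,.1),*[pol(.083,a,.1) for a in (234,228,222,216,210,204)])
"
```

```text
t 28.1667 q [ 15.2  19.5  18.3 120.8 -72.4  70.1  46.2] p [ 0.5696 -0.0175  0.1068] rot [179.9 -57.6  57.2] F [ 0.1 -0.2  0.4]
tool x,y,z rows:
 [[ 0.29   0.45   0.845]
 [ 0.84  -0.543  0.001]
 [ 0.459  0.709 -0.535]]
[ 0.5645 -0.0159  0.1   ] tool mm [-6.5 -5.2  2.4] len 9
[ 0.5572 -0.0111  0.1   ] tool mm [ 0.  -8.7  0. ] len 9
[ 0.5505 -0.0057  0.1   ] tool mm [ 0.5 -8.6  0.8] len 9
[5.443e-01 5.000e-04 1.000e-01] tool mm [ 1.  -8.5  1.5] len 9
[0.5389 0.0072 0.1   ] tool mm [ 1.5 -8.3  2.3] len 9
[0.5341 0.0145 0.1   ] tool mm [ 1.9 -7.9  3. ] len 9
[0.5302 0.0222 0.1   ] tool mm [ 2.3 -7.5  3.7] len 9
```

Emit:
arm_command --series "-6.5 -5.2 2.4 0 190;0 0 0 0 190;0 0 0 0 190;0 0 0 0 190;0 0 0 0 190;0 -8.7 0 0 190;0.5 -8.6 0.8 0 190;1 -8.5 1.5 0 190;1.5 -8.3 2.3 0 190;1.9 -7.9 3 0 190;2.3 -7.5 3.7 0 190;0 0 0 0 190"

```text
time_s: 29.17
tool_pos: [0.5273, 0.0257, 0.0981]
tool_rot: [-179.5, -57.6, 56.9]
force: [-0.7, 0.0, -0.9]
grip_width: 0.0218
grasp_force: 0.0
```

```bash
cat >> h.py <<'E'
def posts():
    s=cams.read_camera("scene"); h=cv2.cvtColor(s,cv2.COLOR_BGR2HSV)
    m=cv2.inRange(h,(0,0,150),(180,70,255)); n,l,S,c=cv2.connectedComponentsWithStats(m)
    out=[]
    for i in range(1,n):
        if 15<S[i,4]<160 and 285<c[i][0]<385 and 145<c[i][1]<225:
            x,y,w,hh,a=S[i]; top=(c[i][0]+.3*(0),y+3.)
            ys,xs=np.where(l==i); top=(xs[ys<=y+5].mean(),y+3.2)
            v=onz("scene",top,.114)[:2]-C; out.append((np.degrees(np.arctan2(v[1],v[0]))%360,np.hypot(*v)*1000,a,w,hh))
    for o in out: print("post ang %.1f r %.1f mod60 %.1f area %d w%d h%d"%(o[0],o[1],o[0]%60,*o[2:]))
    return s
E
python3 -c "
from h import *
o,M=st();v=o['tool_pos'][:2]-C;print('tcp ang',np.degrees(np.arctan2(v[1],v[0]))%360,np.hypot(*v),o['grip_width'])
s=posts();cv2.imwrite('pics/scene6.png',s)
import cell
"
```

```text
t 29.1667 q [ 13.7  14.8  17.3 128.5 -73.6  66.9  48.3] p [0.5273 0.0257 0.0981] rot [-179.5  -57.6   56.9] F [-0.7  0.  -0.9]
tool x,y,z rows:
 [[ 0.293  0.448  0.845]
 [ 0.841 -0.541 -0.004]
 [ 0.455  0.712 -0.535]]
tcp ang 201.05138685210906 0.08432950529636972 0.021780969021304684
post ang 207.7 r 87.0 mod60 27.7 area 30 w6 h6
post ang 266.5 r 91.4 mod60 26.5 area 71 w7 h13
post ang 322.9 r 90.2 mod60 22.9 area 72 w8 h13
```

```bash
sed -i 's/^def posts():/def posts(s=None):/; s/^    s=cams.read_camera("scene"); h=/    s=cams.read_camera("scene") if s is None else s; h=/' h.py
cat >> h.py <<'E'
def ins(phi,z=.1,k=.005):
    M=R.from_euler("xyz",telemetry.get_obs()["tool_rot"],degrees=True).as_matrix(); L=M[:2,2]/np.hypot(*M[:2,2])
    T=pol(.087,phi,z); T[:2]+=k*L; return T,M[:,2]
E
python3 -c "
from h import *
print('ref');posts(cv2.imread('pics/scene3.png'))
T,z=ins(265)
p=telemetry.get_obs()['tool_pos']
go(p-.1*z,T-.1*z,T)
"
```

```text
ref
post ang 183.5 r 85.2 mod60 3.5 area 58 w5 h13
post ang 356.3 r 88.0 mod60 56.3 area 72 w8 h14
post ang 241.8 r 90.4 mod60 1.8 area 68 w6 h13
post ang 298.7 r 90.5 mod60 58.7 area 75 w7 h14
t 29.2167 q [ 13.7  14.9  17.3 128.4 -73.6  66.9  48.3] p [0.5277 0.0253 0.0981] rot [-179.6  -57.6   56.9] F [ 0.3 -0.5  0.1]
tool x,y,z rows:
 [[ 0.292  0.448  0.845]
 [ 0.841 -0.541 -0.004]
 [ 0.455  0.712 -0.535]]
[ 0.4823 -0.0459  0.1517] tool mm [  -0.    0. -100.] len 100
[ 0.5556 -0.0976  0.1535] tool mm [-0.2 89.7 -4.5] len 90
[ 0.6011 -0.0265  0.1   ] tool mm [  0.  -0. 100.] len 100
```

Emit:
arm_command --series "0 0 0 0 120;0 0 0 0 120;0 0 0 0 120;0 0 0 0 120;0 0 -33 0 120;0 0 -34 0 120;0 0 -33 0 120;0 30 -1.5 0 120;0 30 -1.5 0 120;0 29.7 -1.5 0 120;0 0 0 0 120;0 0 0 0 120"

```text
time_s: 30.22
tool_pos: [0.5571, -0.1008, 0.1532]
tool_rot: [-179.7, -57.5, 56.8]
force: [-0.2, -0.5, -0.7]
grip_width: 0.0458
grasp_force: 0.0
```

```bash
python3 -c "
from h import *
T,z=ins(265.5)
go(T-.1*z,T,*[ins(a)[0] for a in (259,252,245,238,231,224,217,210,203)])
s=posts()
"
```

```text
t 30.2167 q [ 20.1  19.4  22.7 114.1 -65.8  79.1  42.6] p [ 0.5571 -0.1008  0.1532] rot [-179.7  -57.5   56.8] F [-0.2 -0.5 -0.7]
tool x,y,z rows:
 [[ 0.294  0.45   0.844]
 [ 0.839 -0.544 -0.003]
 [ 0.457  0.709 -0.537]]
[ 0.5562 -0.0974  0.1537] tool mm [ 1.6 -2.6  1.8] len 4
[ 0.6019 -0.0265  0.1   ] tool mm [ -0.  -0. 100.] len 100
[ 0.5921 -0.0252  0.1   ] tool mm [-2.3 -8.9 -3.5] len 10
[ 0.5818 -0.0225  0.1   ] tool mm [ -1.8 -10.1  -2.8] len 11
[ 0.5719 -0.0186  0.1   ] tool mm [ -1.2 -10.4  -1.8] len 11
[ 0.5626 -0.0136  0.1   ] tool mm [ -0.5 -10.6  -0.7] len 11
[ 0.554  -0.0074  0.1   ] tool mm [  0.2 -10.6   0.4] len 11
[ 5.461e-01 -2.000e-04  1.000e-01] tool mm [  0.9 -10.5   1.5] len 11
[0.5392 0.0078 0.1   ] tool mm [  1.6 -10.2   2.6] len 11
[0.5334 0.0167 0.1   ] tool mm [ 2.3 -9.7  3.6] len 11
[0.5286 0.0262 0.1   ] tool mm [ 2.9 -9.1  4.6] len 11
post ang 207.7 r 87.1 mod60 27.7 area 73 w6 h14
post ang 266.5 r 91.4 mod60 26.5 area 71 w7 h13
post ang 322.9 r 90.2 mod60 22.9 area 73 w8 h13
```

Emit:
arm_command --series "1.6 -2.6 1.8 0 120;0 0 30 0 120;0 0 30 0 120;0 0 25 0 120;0 0 15 0 120;0 0 0 0 190;0 0 0 0 190;0 0 0 0 190;0 0 0 0 190;0 0 0 0 190"

```text
time_s: 31.1
tool_pos: [0.6018, -0.0278, 0.1015]
tool_rot: [-179.9, -57.6, 56.8]
force: [-0.4, -0.1, -0.5]
grip_width: 0.0246
grasp_force: 0.0
```

```bash
python3 -c "
from h import *
st();s=posts();cv2.imwrite('pics/scene7.png',s)
cv2.imwrite('pics/c7.png',cv2.resize(s[110:290,180:420],None,fx=3,fy=3,interpolation=2))
"
```

```text
t 31.1 q [ 14.9  23.   18.  116.5 -73.4  70.3  45.1] p [ 0.6018 -0.0278  0.1015] rot [-179.9  -57.6   56.8] F [-0.4 -0.1 -0.5]
tool x,y,z rows:
 [[ 0.293  0.449  0.844]
 [ 0.838 -0.546 -0.001]
 [ 0.461  0.707 -0.536]]
post ang 207.7 r 87.1 mod60 27.7 area 65 w6 h13
post ang 266.4 r 91.5 mod60 26.4 area 37 w7 h7
post ang 322.9 r 90.2 mod60 22.9 area 73 w8 h13
```

View pics/c7.png

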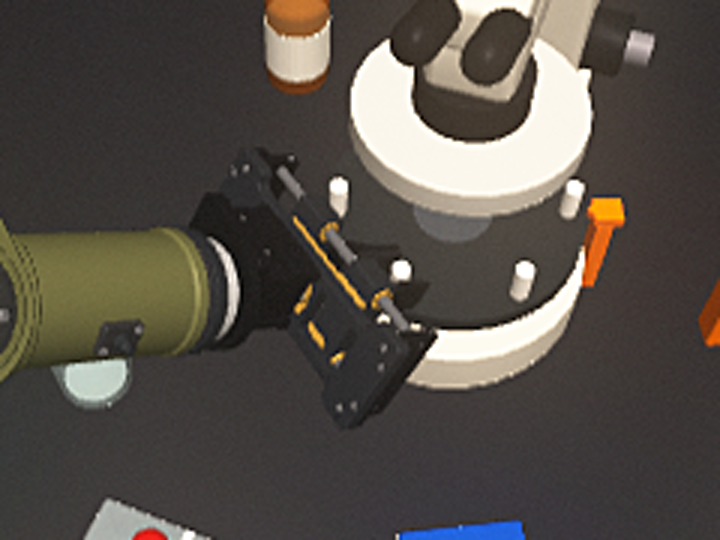

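The post at crop (400,270) sits between the fingers, which clear the ring light. The arc push is next.

Emit:
arm_command --series "-2.3 -8.9 -3.5 0 190;-1.8 -10.1 -2.8 0 190;-1.2 -10.4 -1.8 0 190;-0.5 -10.6 -0.7 0 190;0.2 -10.6 0.4 0 190;0.9 -10.5 1.5 0 190;1.6 -10.2 2.6 0 190;2.3 -9.7 3.6 0 190;2.9 -9.1 4.6 0 190;0 0 0 0 190;0 0 0 0 190"

```text
time_s: 32.07
tool_pos: [0.5271, 0.0293, 0.1006]
tool_rot: [-179.6, -57.6, 56.9]
force: [0.2, 0.5, -0.3]
grip_width: 0.0218
grasp_force: 0.0
```

```bash
python3 -c "
from h import *
s=posts()
T,z=ins(265.5)
p=telemetry.get_obs()['tool_pos']
go(p-.1*z,T-.1*z,T)
"
```

```text
post ang 205.8 r 86.9 mod60 25.8 area 28 w6 h5
post ang 19.1 r 86.4 mod60 19.1 area 70 w8 h14
post ang 263.5 r 91.2 mod60 23.5 area 70 w7 h13
post ang 320.1 r 90.9 mod60 20.1 area 76 w8 h13
t 32.1167 q [ 13.2  14.3  17.4 128.7 -73.7  66.6  47.9] p [0.5276 0.0286 0.1005] rot [-179.6  -57.6   56.9] F [ 0.1  0.2 -0.3]
tool x,y,z rows:
 [[ 0.292  0.449  0.845]
 [ 0.841 -0.541 -0.004]
 [ 0.455  0.711 -0.536]]
[ 0.482  -0.0425  0.1541] tool mm [   0.    0. -100.] len 100
[ 0.5563 -0.0976  0.1536] tool mm [-3.5 92.3 -5.1] len 93
[ 0.6019 -0.0265  0.1   ] tool mm [  0.   0. 100.] len 100
```

Emit:
arm_command --series "0 0 0 0 120;0 0 0 0 120;0 0 0 0 120;0 0 0 0 120;0 0 -33 0 120;0 0 -34 0 120;0 0 -33 0 120;-1 29 -1.5 0 120;-1 30 -1.5 0 120;-1 29.7 -1.5 0 120;0 0 0 0 120;0 0 0 0 120"

```text
time_s: 33.12
tool_pos: [0.5545, -0.0976, 0.1532]
tool_rot: [-179.7, -57.5, 56.8]
force: [-0.6, 1.9, -0.5]
grip_width: 0.0461
grasp_force: 0.0
```

```bash
python3 -c "
from h import *
T,z=ins(263)
go(T-.1*z,T,*[ins(a)[0] for a in (257,250,243,236,232)])
s=cams.read_camera('scene');cv2.imwrite('pics/scene8.png',s);posts(s)
"
```

```text
t 33.1167 q [ 19.8  19.   22.9 114.6 -65.8  78.9  42.7] p [ 0.5545 -0.0976  0.1532] rot [-179.7  -57.5   56.8] F [-0.6  1.9 -0.5]
tool x,y,z rows:
 [[ 0.294  0.449  0.844]
 [ 0.839 -0.544 -0.003]
 [ 0.457  0.709 -0.537]]
[ 0.5524 -0.097   0.1537] tool mm [ 0.1 -2.1 -0.9] len 2
[ 0.5981 -0.0262  0.1   ] tool mm [ -0.   0. 100.] len 100
[ 0.5891 -0.0246  0.1   ] tool mm [-1.9 -8.4 -3. ] len 9
[ 0.579  -0.0216  0.1   ] tool mm [ -1.6 -10.2  -2.5] len 11
[ 0.5692 -0.0173  0.1   ] tool mm [ -1.  -10.5  -1.5] len 11
[ 0.5601 -0.0119  0.1   ] tool mm [ -0.3 -10.6  -0.4] len 11
[ 0.5551 -0.0084  0.1   ] tool mm [ 0.2 -6.1  0.3] len 6
post ang 205.8 r 86.9 mod60 25.8 area 71 w6 h13
post ang 19.1 r 86.2 mod60 19.1 area 72 w8 h14
post ang 263.5 r 91.2 mod60 23.5 area 74 w7 h13
post ang 320.1 r 90.9 mod60 20.1 area 76 w8 h13
```

Emit:
arm_command --series "0 -2 -1 0 120;0 0 30 0 120;0 0 30 0 120;0 0 25 0 120;0 0 15 0 120;0 0 0 0 190;0 0 0 0 190;0 0 0 0 190;0 0 0 0 190;0 0 0 0 190;-1.9 -8.4 -3 0 190;-1.6 -10.2 -2.5 0 190;-1 -10.5 -1.5 0 190;-0.3 -10.6 -0.4 0 190;0 0 0 0 190;0 0 0 0 190"

```text
time_s: 34.5
tool_pos: [0.5588, -0.0115, 0.1011]
tool_rot: [-179.7, -57.6, 56.8]
force: [0.3, -0.6, -0.9]
grip_width: 0.0221
grasp_force: 0.0
```

```bash
python3 -c "
from h import *
s=cams.read_camera('scene');cv2.imwrite('pics/scene9.png',s);posts(s)
cv2.imwrite('pics/top9.png',cams.read_camera('top'))
go(*[ins(a)[0] for a in (232,230)])
"
```

```text
post ang 181.6 r 86.3 mod60 1.6 area 61 w6 h13
post ang 354.2 r 88.1 mod60 54.2 area 72 w8 h14
post ang 239.7 r 90.4 mod60 59.7 area 27 w6 h5
post ang 296.7 r 90.3 mod60 56.7 area 75 w8 h14
t 34.6 q [ 14.8  19.1  18.6 122.4 -72.7  69.7  47.1] p [ 0.5594 -0.0111  0.1009] rot [-179.7  -57.6   56.9] F [-0.6  0.7  0.4]
tool x,y,z rows:
 [[ 0.293  0.449  0.844]
 [ 0.839 -0.543 -0.003]
 [ 0.458  0.71  -0.536]]
[ 0.5551 -0.0084  0.1   ] tool mm [-0.8 -5.1  0.5] len 5
[ 0.5528 -0.0064  0.1   ] tool mm [ 0.2 -3.   0.3] len 3
```

Emit:
arm_command --series "-0.2 -3 0.2 0 190;-0.2 -3.2 0.3 0 190;0 0 0 0 190;0 0 0 0 190"

```text
time_s: 34.93
tool_pos: [0.5548, -0.0081, 0.1004]
tool_rot: [-179.8, -57.6, 56.9]
force: [1.6, -1.6, -0.0]
grip_width: 0.0223
grasp_force: 1.0
```

```bash
python3 -c "
from h import *
st()
s=cams.read_camera('scene');cv2.imwrite('pics/scene10.png',s);posts(s)
print([proj('scene',pol(r,a,.084)).round(1) for r in(.06,.085,.095,.099) for a in (23.5,)])
w=cams.read_camera('wrist')
o=np.zeros((480,800,3),np.uint8);o[:480,:480]=cv2.resize(s[150:210,340:400],None,fx=8,fy=8,interpolation=2);o[:240,480:800]=cv2.resize(w,(320,240))
cv2.imwrite('pics/c10.png',o)
"
```

```text
t 34.9333 q [ 14.7  18.5  18.6 123.2 -72.8  69.4  47.4] p [ 0.5548 -0.0081  0.1004] rot [-179.8  -57.6   56.9] F [ 1.6 -1.6 -0. ]
tool x,y,z rows:
 [[ 0.293  0.449  0.844]
 [ 0.839 -0.544 -0.002]
 [ 0.459  0.709 -0.536]]
post ang 179.6 r 86.8 mod60 59.6 area 48 w6 h13
post ang 236.0 r 89.4 mod60 56.0 area 27 w6 h5
post ang 350.3 r 88.6 mod60 50.3 area 72 w8 h13
post ang 293.5 r 90.4 mod60 53.5 area 75 w7 h14
[array([356.9, 180.1]), array([367.9, 180.4]), array([372.4, 180.5]), array([374.2, 180.6])]
```

View pics/c10.png

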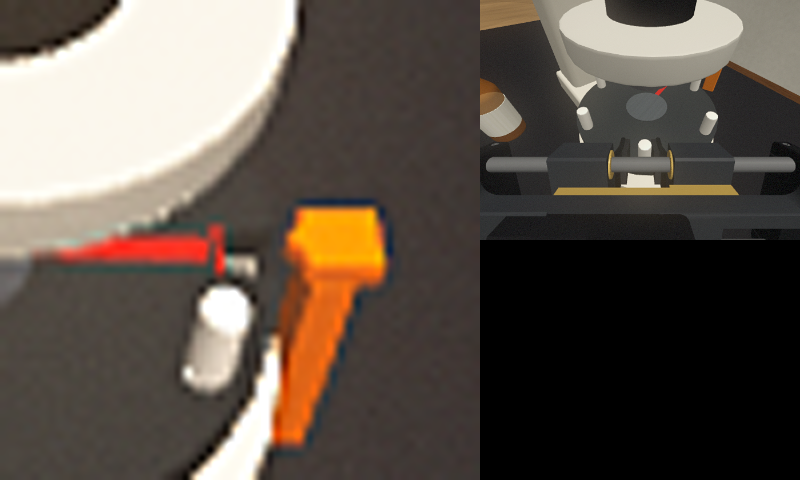

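```bash
python3 -c "
from h import *
s=cv2.imread('pics/scene10.png');h=cv2.cvtColor(s,cv2.COLOR_BGR2HSV)
m=cv2.inRange(h,(0,150,120),(6,255,255))|cv2.inRange(h,(174,150,120),(180,255,255))
ys,xs=np.where(m[150:210,340:400]);xs=xs+340;ys=ys+150
for lo,hi in((340,350),(350,358),(358,366),(366,369)):
  k=(xs>=lo)&(xs<hi)
  if k.sum():
    q=(xs[k].mean(),ys[k].mean());w=onz('scene',q,.084);v=w[:2]-C;print(q,k.sum(),np.degrees(np.arctan2(v[1],v[0])).round(1),np.hypot(*v).round(4),w)
m=cv2.inRange(h,(8,200,225),(25,255,255));ys,xs=np.where(m[170:188,370:392]);xs=xs+370;ys=ys+170
for x in range(374,390):
  k=xs==x
  if k.any(): print(x,ys[k].min(),ys[k].max(),end='; ')
q=(xs.mean(),ys.mean());w=onz('scene',q,.088);v=w[:2]-C;print(q,np.degrees(np.arctan2(v[1],v[0])),np.hypot(*v))
# wrist view
o,M=st();c=cams.calibration('wrist')
"
```

```text
(np.float64(348.5), np.float64(181.5)) 4 17.1 0.041 [0.64522403 0.0680881  0.084     ]
(np.float64(353.9130434782609), np.float64(181.0)) 23 20.6 0.0532 [0.6558005  0.07470807 0.084     ]
(np.float64(361.38709677419354), np.float64(180.5483870967742)) 31 22.8 0.0701 [0.67065441 0.08320239 0.084     ]
(np.float64(366.75), np.float64(180.0)) 8 24.3 0.0824 [0.6811155  0.08992794 0.084     ]
376 179 180; 377 177 180; 378 176 184; 379 176 187; 380 176 186; 381 176 186; 382 176 187; 383 176 187; 384 176 183; 385 176 184; 386 176 184; 387 180 183; (np.float64(381.82474226804123), np.float64(180.49484536082474)) 22.287121837260806 0.11517353411028866
t 35.0333 q [ 14.7  18.5  18.6 123.2 -72.8  69.4  47.4] p [ 0.5548 -0.0081  0.1004] rot [-179.8  -57.6   56.9] F [ 1.3 -1.9  1.8]
tool x,y,z rows:
 [[ 0.293  0.449  0.844]
 [ 0.839 -0.544 -0.002]
 [ 0.459  0.709 -0.536]]
```

Emit:
arm_command --series "0 0 0 0 120;0 0 0 0 120;0 0 0 0 120;0 0 0 0 120;0 0 0 0 120;0 0 -30 0 120;0 0 -34 0 120;0 0 -33 0 120;0 0 0 0 120;0 0 0 0 120;0 0 0 0 120"

```text
time_s: 35.95
tool_pos: [0.51, -0.0761, 0.152]
tool_rot: [-179.7, -57.6, 56.8]
force: [-0.2, 0.4, 0.2]
grip_width: 0.0463
grasp_force: 0.0
```

```bash
python3 -c "
from h import *
st()
s=cams.read_camera('scene');posts(s);h=cv2.cvtColor(s,cv2.COLOR_BGR2HSV)
m=cv2.inRange(h,(0,150,120),(6,255,255))|cv2.inRange(h,(174,150,120),(180,255,255))
ys,xs=np.where(m[150:210,340:400]);xs=xs+340;ys=ys+150;k=xs>=366
v=onz('scene',(xs[k].mean(),ys[k].mean()),.084)[:2]-C;p=onz('scene',(376,179.5),.088)[:2]-C
print('notch',np.degrees(np.arctan2(v[1],v[0])),'pointer tip',np.degrees(np.arctan2(p[1],p[0])),np.hypot(*p))
print('knob',[(q[1].round(1),q[0][4]) for q in zip(*cv2.connectedComponentsWithStats(m)[2:]) if 50<q[0][4]<1000])
"
```

```text
t 35.95 q [ 19.8  14.1  23.6 121.  -64.1  78.   44.4] p [ 0.51   -0.0761  0.152 ] rot [-179.7  -57.6   56.8] F [-0.2  0.4  0.2]
tool x,y,z rows:
 [[ 0.293  0.449  0.844]
 [ 0.839 -0.544 -0.003]
 [ 0.458  0.709 -0.536]]
post ang 179.6 r 86.8 mod60 59.6 area 48 w6 h13
post ang 236.0 r 89.4 mod60 56.0 area 74 w6 h14
post ang 350.3 r 88.6 mod60 50.3 area 72 w8 h13
post ang 293.5 r 90.4 mod60 53.5 area 76 w7 h14
notch 18.570131530431926 pointer tip 23.515754092744256 0.10236305824301344
knob [(array([358.8, 180.7]), np.int32(67)), (array([116.8, 243.5]), np.int32(120)), (array([229.5, 292.4]), np.int32(138)), (array([143.4, 361. ]), np.int32(173))]
```

```bash
python3 -c "
from cell import env
print(env.sign_off())"
```

```text
the job is handed in; nothing more can be done
None
```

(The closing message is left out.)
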